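Push a handle mould under the sprung cover of the drying bay

ROBOT

A 6-joint arm with a two-finger parallel gripper is mounted at the origin on the work surface. World frame = base frame: x ahead of the robot, y to its left, z up, the work surface at z = 0. Lengths are in m, angles in rad, forces in N, time in s.
With the tool pointing down it reaches from about 0.3 to 0.85 m from the base axis. Payload 4.2 kg.
Tool frame: the origin (TCP) lies midway between the tips of the shut fingers; the grasp point (between the pads) lies 19 mm behind it; z points along the fingers, y is the line along which they close (so a half turn about z gives the same grasp; the last joint's range is limited). The gripper opens to 91 mm and grips with 3 to 60 N. Pads are 32 mm wide; open, the fingers measure 118 mm over their backs; the gripper's body (76 mm by 178 mm) begins 60 mm behind the grasp point.
Start: joints at [-1.189, 0.32, 1.565, -0, 1.257, -0.02], TCP at [0.225, -0.529, 0.176] pointing down, gripper open.
Joint ranges: [-3.11, 3.11], [-0.84, 2.01], [0.21, 2.61], [-1.34, 4.49], [0.05, 2.63], [-2.56, 2.56]. Speed limits (rad/s): [2.57, 2.57, 3.14, 3.14, 3.14, 3.14].

INTERFACE

Orientations are given as a 3x3 rotation matrix whose columns are the frame's x, y, z axes.
In Python, from bench import arm gives the robot as it stands.
- The arm moves only by the tool servo_tool, never from a script. Its argument "targets" is a list of rows, each an object of numbers: "tx", "ty", "tz": the shift along the tool's x, y, z in cm; "yaw": the turn about the tool's z in rad. A call has 1 to 20 rows; each row shifts and turns the commanded pose from where the row before left it, along the tool's axes as they then stand; what a row does not reach is not made up. A row lasts 1/10 s, in which the tool goes at most 50 mm and 8.59 degrees, less where a joint would pass 70% of its speed; a pose out of reach is approached as far as the arm can. A call with a gripper value outside its range is refused whole. "claw" is the closure, from -1 (fully open) to 1 (shut), so that 0 is half open, set as the call begins (left out, the last holds). The fingers move at their own pace and stop on an object; "force" is the grip in N (left out, the last holds). Time passes only in rows, so rows that do not move let the fingers close. It gives the time, the measured TCP pose, the force, the opening and the grip force at its end, in the units of the state.
- arm.state(): the state, without advancing time (a new reading comes with each control period).
- arm.snapshot(name): name is "scene" or "top"; returns (picture, depth): 384x512x3 uint8, red, green, blue; 384x512 float32, m along the optical axis (not along the pixel's ray), 0 where there is no reading.
- arm.camera_info(name): a dict with "mtx" (3x3 intrinsics, pixels), "position" and "rotation" of the camera in the world. Camera axes: x right, y down, z forward; pixel columns grow to the right and rows downward; lengths in m; the calibration is good to about 2 mm. A picture is of the moment at which its call begins. camera_info takes no time and is no camera call.
- arm.hand_in(): hands the job in; it is judged then, once.
Trained networks look in the newest picture that a camera, given by its name, has taken for a name from the list of things; names that differ only in an ending like _2 or _b are one class to them, and where a whole thing is asked for, a point or a joint stands for the part that bears it (a point fixed in the world has none). Each returns a list of dicts, best first, with "p" (0 to 1); they miss things now and then, are a little off and sometimes report something else, mostly with a low value. They report only what shows in the picture. A call takes as long as a camera call. They do not tell look-alikes from the thing itself.
- arm.masks_of(camera, name): "mask" (384x512 bool, what is visible of it) and "bbox" ([left, top, width, height] in pixels, round what is visible of it).
The state is a dict: "clock": time; "qpos": joint angles; "qvel": joint speeds; "joint_efforts": joint torques, N m; "tcp_pos": TCP position; "ee_rot": TCP orientation; "wrist_force": force on the tool from outside, world axes, zero at the start; "wrist_torque": the same for the moment, N m; "finger_gap": finger opening in m; "grip_force": force on a finger pad.
Only numpy, scipy, OpenCV 4.12 (cv2) and the standard library are available. Lean on these libraries where they do the work, as an engineer would, in place of code of your own. Each camera call takes 0.05 s, during which the arm holds its last target. There are 200 camera calls.

TASK

Put the strapped plaster handle mould away in its covered bay: press the long steel paddle down with one fingertip to hold the spring-closed flap open, and with the other fingertip push the mould along its lane until it is wholly inside behind the flap's front lip. Then back out and let the flap close fully behind it. Do not lift or tip the mould, and leave the cup, the brush and the round mould where they stand.

Things in the scene. Friction and masses are not known exactly. Their poses are not given: they have to be found in the camera images.
- station: The fixed bay on a plywood base 260 x 118 mm, 8 mm thick (x -152 to 108, y -56 to 62). Origin: on the table, under the hinge line, at the outer face of the flap's front lip. x = push direction into the bay, y = from hinge to lane, z up; yaw varies. All coordinates below are in this frame, mm, z above the table. Bearing posts 8 x 16 mm, top z 54, at y 0, x -147 and 102.
- mouth (a point): Middle of the lane floor at the bay's mouth: station (0, 31, 8). The lane is the strip y 12 to 50 on the base (z 8) between rails 10 mm high, 4 mm thick (x -130 to 100), open above before the mouth (x below 0). The bay is its end, x 4 to 100: back wall from x 100, outer side wall (y 50 to 54, only from x 25 on), both up to z 42.
- flap (a joint): Opening angle of the flap, rad: 0 closed (leaf level over the bay), 1.45 fully open (stop). Hinge line along x at y 0, z 48; the lane side goes up. Sprung shut: about 0.03 N m closed, 0.13 N m fully open (about 1 to 4 N on the paddle). The mould passes under from about 0.8 rad. From 1.3 rad on all with y above 28 is clear of leaf and lip: a fingertip there can follow the mould through the mouth.
- flap_edge (a point): Point of the flap: front corner of its free edge, closed at station (0, 50, 48); it rises to z 98 as the flap opens. The flap is an aluminium leaf 3 mm thick, x 0 to 98, y 4 to 50 when closed, with a front lip 4 mm thick (x 0 to 4, y 12 to 36) reaching 17 mm down from hinge height: its lower edge at z 31 stops the mould while the flap is closed.
- paddle (a point): Steel plate rigid with the flap, across the hinge from the lane; pressed down it raises the flap. 165 mm along x (station x -137 to 27), 44 wide, 5 thick, from 6 to 50 mm off the hinge line, its plane through that line. This point: the plate's centre, 28 mm from the hinge line. Its axes are those of the flap: the station's when closed, turned by the flap angle about x.
- paddle_edge (a point): Middle of the paddle's outer edge (50 mm from the hinge line). At flap angle q the paddle slopes up, away from the hinge, by 0.663 - q rad: closed, this edge is at y -39, z 79; at q 1.38 the paddle slopes down by 0.717 rad and its top face at y -30 is at z 25 (edge at z 15). A fingertip can slide along the paddle in x while pressing it.
- mould: The part: plaster block 70 (x) x 36 (y) x 32 (z) mm, dark band round its middle, 0.06 to 0.13 kg. Origin: centre of its underside. It stands in the lane, long side along it, centre 45 to 85 mm before the mouth, 1 mm play each side. It is wholly inside when its centre is 40 to 65 mm past the mouth in station x (at 65 it touches the back wall).
- cup: Bystander: grey unfired cup, 64 mm wide, 60 mm high, loose on the table, on the lane side of the bay. Origin: centre of its underside.
- round_mould: Bystander: octagonal plaster mould with a dark band, 68 mm wide, 55 mm high, loose on the table, on the lane side. Origin: centre of its underside.
- brush: Bystander: brush 170 mm long lying on the table on the paddle side. Origin: at its underside, near its middle; x along it.
Things that resemble listed ones, but are neither listed nor needed, are in the scene too. Leave any green, orange or yellow look-alike of the mould alone.

How it is judged:
By the outcome, as a careful person would: the job done as asked, in the order asked, and still so for the second after the job is handed in, with the robot touching nothing.
It also fails if it takes over 40 s, if anything falls off the work surface, if the arm or the gripper's body presses on something with over 40 N, if the wrist force passes 120 N, or if a joint passes its speed limit or range.

## Working session

There is one attempt and no reset: what is moved stays moved. The work goes in short steps, Python scripts to look and compute and a tool call to move; the robot and the scene stay as the last step left them, time stands still between calls to the robot, and variables do not carry over. Pictures are saved under pics/ and viewed, at most 10 in all, crops included, and the job is handed in when it is done.

Besides the shell and the picture viewer there is one more tool, called after ">>>" in YAML: its name, and indented under it one key for each argument. servo_tool: Moves the arm, as the interface text tells. Its arguments: {"type":"object","properties":{"targets":{"type":"array"},"claw":{"type":"number"},"force":{"type":"number"}},"required":["targets"]}

```bash
mkdir -p pics; ls; cat > h.py <<'E'
import numpy as np, cv2
from bench import arm
def pts(cam,depth,mask=None):
    i=arm.camera_info(cam);K=np.array(i['mtx']);R=np.array(i['rotation']);t=np.array(i['position'])
    v,u=np.nonzero((depth>0)&(mask if mask is not None else True))
    z=depth[v,u];c=np.stack([(u-K[0,2])/K[0,0]*z,(v-K[1,2])/K[1,1]*z,z],1)
    return c@R.T+t
def proj(cam,p):
    i=arm.camera_info(cam);K=np.array(i['mtx']);R=np.array(i['rotation']);t=np.array(i['position'])
    c=(np.atleast_2d(p)-t)@R;return (c[:,:2]/c[:,2:])*[K[0,0],K[1,1]]+[K[0,2],K[1,2]]
E
python3 - <<'E'
from h import *
ims=[]
for c in ['scene','top']:
    im,d=arm.snapshot(c);ims.append(im);np.savez(f'{c}.npz',im=im,d=d)
    i=arm.camera_info(c);print(c,np.round(i['position'],3),np.round(i['rotation'],2).tolist())
    for n in ['station','mould','paddle','flap','cup','round_mould','brush']:
        for r in arm.masks_of(c,n)[:4]:
            p=pts(c,d,r['mask']);print(n,round(r['p'],2),r['bbox'],np.round(np.median(p,0),3) if len(p) else None)
    cv2.imwrite(f'pics/{c}.png',cv2.cvtColor(cv2.resize(im,(800,600)),cv2.COLOR_RGB2BGR))
E
```

```text
pics
scene [0.994 0.009 0.836] [[0.11, 0.85, -0.51], [0.99, -0.1, 0.05], [-0.0, -0.51, -0.86]]
station 0.71 [178.0, 153.8, 46.1, 105.9] [ 0.601 -0.059  0.055]
station 0.63 [167.5, 152.2, 82.4, 125.5] [ 0.614 -0.055  0.048]
mould 0.96 [265.0, 153.2, 31.9, 26.5] [0.474 0.127 0.032]
mould 0.86 [211.5, 186.5, 26.3, 32.6] [ 0.577 -0.014  0.04 ]
mould 0.8 [204.3, 122.9, 14.5, 28.9] [ 0.379 -0.043  0.032]
mould 0.71 [307.4, 245.6, 37.4, 30.0] [0.727 0.186 0.032]
paddle 0.62 [180.4, 152.3, 45.1, 113.9] [ 0.601 -0.059  0.054]
flap 0.75 [180.9, 154.7, 45.5, 103.3] [ 0.6   -0.058  0.055]
flap 0.39 [258.5, 188.0, 32.8, 31.7] [0.593 0.098 0.055]
cup 0.77 [243.5, 238.0, 27.9, 33.0] [0.697 0.041 0.032]
round_mould 0.67 [258.4, 182.4, 33.1, 38.8] [0.593 0.098 0.055]
round_mould 0.44 [210.2, 185.2, 27.7, 34.3] [ 0.577 -0.014  0.04 ]
brush 0.64 [132.1, 162.7, 50.1, 58.4] [ 0.532 -0.178  0.019]
top [0.367 0.085 1.111] [[-0.01, -0.99, 0.15], [-1.0, 0.01, -0.0], [0.0, -0.15, -0.99]]
station 0.73 [273.2, 113.6, 74.3, 115.1] [ 0.58  -0.049  0.046]
mould 0.89 [220.5, 206.1, 31.5, 27.7] [0.467 0.13  0.032]
mould 0.74 [284.7, 158.2, 23.4, 34.8] [ 0.569 -0.012  0.04 ]
mould 0.73 [197.6, 103.6, 31.8, 25.8] [0.719 0.19  0.031]
mould 0.63 [176.4, 172.1, 31.8, 20.2] [0.553 0.236 0.031]
paddle 0.18 [260.6, 108.3, 23.2, 23.7] [0.716 0.043 0.028]
flap 0.6 [299.1, 118.1, 35.0, 98.7] [ 0.592 -0.055  0.054]
cup 0.71 [260.9, 105.3, 24.8, 27.5] [0.716 0.043 0.029]
cup 0.28 [238.6, 156.5, 26.0, 28.7] [0.579 0.101 0.054]
round_mould 0.85 [237.3, 158.3, 24.1, 29.8] [0.578 0.101 0.054]
brush 0.57 [338.6, 168.6, 42.8, 66.3] [ 0.521 -0.173  0.018]
```

View pics/scene.png

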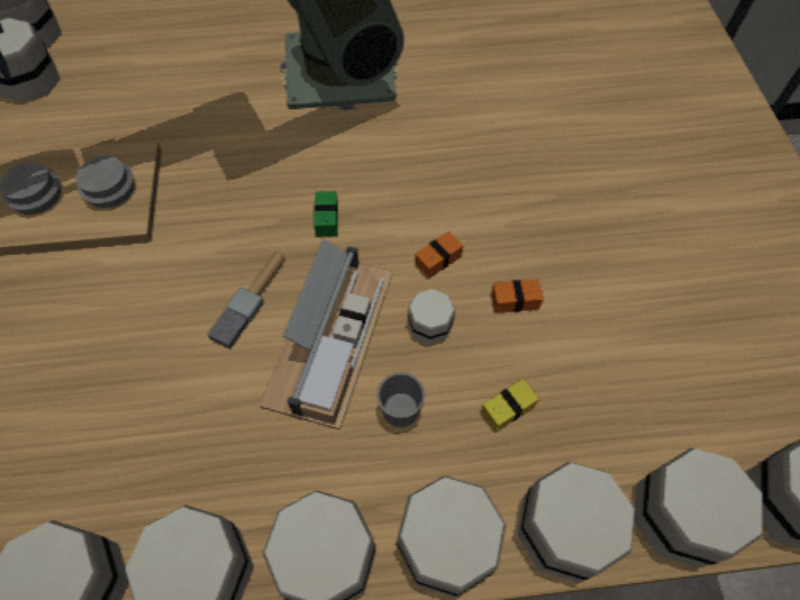

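View pics/top.png

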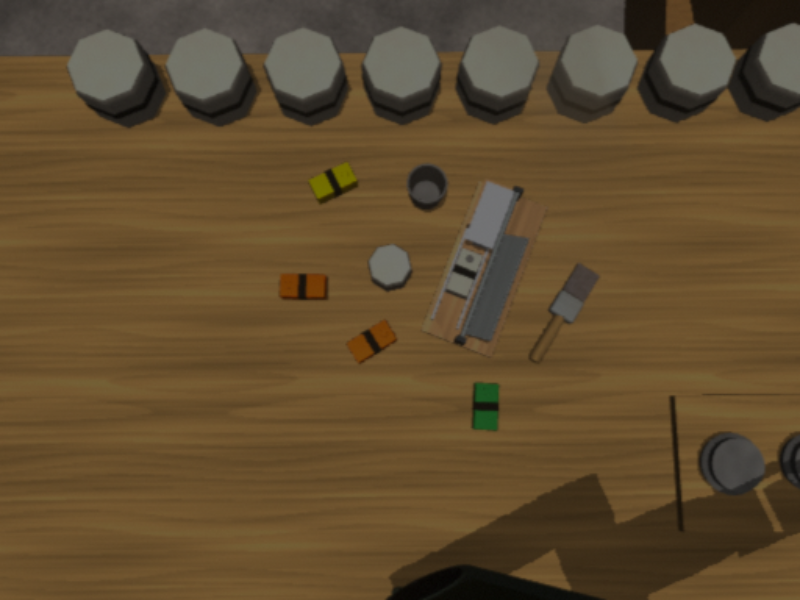

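The mould that belongs here is the white one with a dark band. It stands in the lane at top (465,272) and scene (350,315). The green, two orange and yellow blocks are look-alikes, and they lie outside the station. Next I'll fit the station pose to the depth data.

```bash
cat > fit.py <<'E'
from h import *
from scipy.optimize import minimize, differential_evolution
def model(s,m):
    x,y=s[:,0],s[:,1]*1
    z=np.zeros(len(x)); B=lambda a,b,c,d:(x>a)&(x<b)&(y>c)&(y<d)
    z[B(-152,108,-56,62)]=8
    z[B(-130,100,8,12)]=18; z[B(-130,25,50,54)]=18; z[B(25,100,50,54)]=42
    z[B(m-35,m+35,13,49)]=40
    z[B(0,98,4,50)]=49.5
    k=B(-137,27,-39,-4.7); z[k]=48-np.tan(.663)*y[k]+3.2
    z[B(-151,-143,-8,8)|B(98,106,-8,8)]=54
    return z
def loc(P,p):
    c,s=np.cos(p[2]),np.sin(p[2]); d=P[:,:2]*1e3-p[:2]
    return np.c_[d@[c,s],d@[-s,c]]
def fit(Ps):
    P=np.concatenate(Ps)
    f=lambda p:np.mean(np.minimum(abs(model(loc(P,p),p[3])-P[:,2]*1e3),15))
    r=differential_evolution(f,[(560,680),(-110,0),(-.8,0),(-90,-40)],seed=1,popsize=20,maxiter=150)
    return r.x,r.fun
E
python3 - <<'E'
from fit import *
A=[]
for c in ['scene','top']:
    f=np.load(c+'.npz');P=pts(c,f['d']);P=P[(abs(P[:,0]-.585)<.17)&(abs(P[:,1]+.05)<.115)&(P[:,2]<.12)];A.append(P)
    print(c,len(P),np.round(fit([P]),3) if 0 else fit([P]))
x,_=fit(A);print('both',x)
# annotated crop
im=cv2.resize(np.load('top.npz')['im'][95:240,255:400],None,fx=4,fy=4)
c,s=np.cos(x[2]),np.sin(x[2])
W=lambda a,b,z:[(x[0]+c*a-s*b)/1e3,(x[1]+s*a+c*b)/1e3,z/1e3]
for box,z in [((-152,108,-56,62),8),((0,98,4,50),49),((x[3]-35,x[3]+35,13,49),40)]:
    q=(proj('top',[W(box[i],box[j],z) for i,j in [(0,2),(1,2),(1,3),(0,3)]])-[255,95]+.5)*4
    cv2.polylines(im,[q.astype(np.int32)],True,(255,0,0),1)
q=(proj('top',[W(-137,-4.7,51),W(27,-4.7,51),W(27,-39,81),W(-137,-39,81)])-[255,95]+.5)*4
cv2.polylines(im,[q.astype(np.int32)],True,(0,255,0),1)
cv2.imwrite('pics/crop.png',cv2.cvtColor(im,cv2.COLOR_RGB2BGR))
st=arm.state();print(np.round(st['ee_rot'],3),st['tcp_pos'],st['finger_gap'],st['clock'])
E
```

```text
scene 13374 (array([ 6.03372355e+02, -6.11929804e+01, -3.84637758e-01, -4.40792228e+01]), np.float64(3.4727296437167423))
top 12411 (array([ 6.04080868e+02, -5.97606748e+01, -3.87341459e-01, -4.65327129e+01]), np.float64(3.1021649873206267))
both [ 6.03870816e+02 -6.07264728e+01 -3.90265996e-01 -4.63834474e+01]
[[ 0.92   0.391  0.   ]
 [ 0.391 -0.92  -0.   ]
 [ 0.     0.    -1.   ]] [ 0.22486166 -0.52922155  0.17649663] 0.09114793345276764 0.8
```

View pics/crop.png

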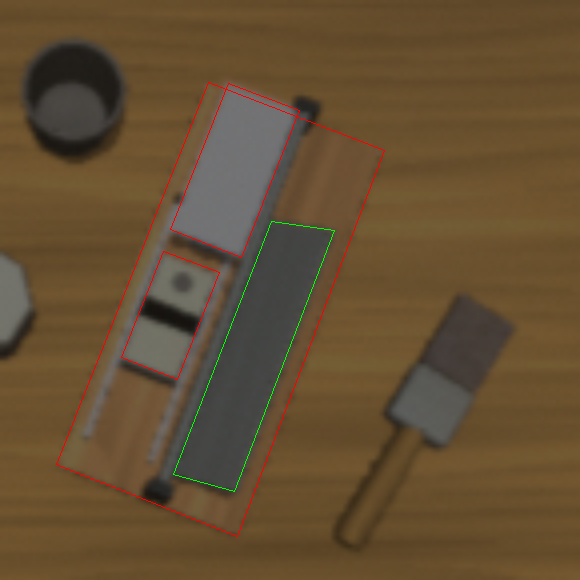

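The overlay fits well. The station origin is at (0.604, -0.061), yaw is -0.388, and the mould centre is at x ≈ -46. The crop confirms that the white banded block in the lane is the mould. I'll go above station (-112, 1) with the tool y axis along the station's y.

>>> servo_tool:
  targets:
    - {"tx": 3.24, "ty": -2.59}
    - {"tx": 3.24, "ty": -2.59}
    - {"tx": 3.24, "ty": -2.59}
    - {"tx": 3.24, "ty": -2.59}
    - {"tx": 3.24, "ty": -2.59}
    - {"tx": 3.24, "ty": -2.59}
    - {"tx": 3.24, "ty": -2.59}
    - {"tx": 3.24, "ty": -2.59}
    - {"tx": 3.24, "ty": -2.59}
    - {"tx": 3.24, "ty": -2.59}
    - {"tx": 3.24, "ty": -2.59}
    - {"tx": 3.24, "ty": -2.59}
    - {"tx": 3.24, "ty": -2.59}
    - {"tx": 3.24, "ty": -2.59}
    - {"yaw": 0.13}
    - {"yaw": 0.13}
    - {"yaw": 0.13}
    - {"yaw": 0.13}
    - {"yaw": 0.13}
    - {"yaw": 0.13}
  claw: -0.363

```text
schema error: expected keys tx, ty, tz, yaw
```

```bash
cat > where.py <<'E'
from fit import *
S=np.array([603.9,-60.7,-.388])
def where():
    s=arm.state();R=np.array(s['ee_rot']);t=np.array(s['tcp_pos'])
    print('t',round(s['clock'],2),'station xy',np.round(loc(t[None],S)[0],1),'z',round(t[2]*1e3,1),'yaw',round(np.arctan2(R[1,0],R[0,0]),3),'gap',round(s['finger_gap']*1e3,1),'F',np.round(s['wrist_force'],1),'j',np.round(s['qpos'],2))
if __name__=='__main__': where()
E
python3 where.py
```

```text
t 0.8 station xy [-173.6 -577.1] z 176.5 yaw 0.402 gap 91.1 F [-0.  -0.3  0.2] j [-1.19  0.32  1.56  0.    1.26 -0.02]
```

>>> servo_tool:
  targets:
    - {"tx": 3.24, "ty": -2.59, "tz": 0, "yaw": 0}
    - {"tx": 3.24, "ty": -2.59, "tz": 0, "yaw": 0}
    - {"tx": 3.24, "ty": -2.59, "tz": 0, "yaw": 0}
    - {"tx": 3.24, "ty": -2.59, "tz": 0, "yaw": 0}
    - {"tx": 3.24, "ty": -2.59, "tz": 0, "yaw": 0}
    - {"tx": 3.24, "ty": -2.59, "tz": 0, "yaw": 0}
    - {"tx": 3.24, "ty": -2.59, "tz": 0, "yaw": 0}
    - {"tx": 3.24, "ty": -2.59, "tz": 0, "yaw": 0}
    - {"tx": 3.24, "ty": -2.59, "tz": 0, "yaw": 0}
    - {"tx": 3.24, "ty": -2.59, "tz": 0, "yaw": 0}
    - {"tx": 3.24, "ty": -2.59, "tz": 0, "yaw": 0}
    - {"tx": 3.24, "ty": -2.59, "tz": 0, "yaw": 0}
    - {"tx": 3.24, "ty": -2.59, "tz": 0, "yaw": 0}
    - {"tx": 3.24, "ty": -2.59, "tz": 0, "yaw": 0}
    - {"tx": 0, "ty": 0, "tz": 0, "yaw": 0.13}
    - {"tx": 0, "ty": 0, "tz": 0, "yaw": 0.13}
    - {"tx": 0, "ty": 0, "tz": 0, "yaw": 0.13}
    - {"tx": 0, "ty": 0, "tz": 0, "yaw": 0.13}
    - {"tx": 0, "ty": 0, "tz": 0, "yaw": 0.13}
    - {"tx": 0, "ty": 0, "tz": 0, "yaw": 0.13}
  claw: -0.363

```text
clock: 2.8
tcp_pos: [0.5006, -0.0181, 0.1765]
ee_rot: [[0.927, -0.374, 0.0], [-0.374, -0.927, -0.0], [0.0, 0.0, -1.0]]
wrist_force: [0.6, 0.4, 1.3]
finger_gap: 0.0623
grip_force: 0.0
```

```bash
python3 where.py
```

```text
t 2.8 station xy [-111.8    0.4] z 176.5 yaw -0.383 gap 62.3 F [0.6 0.4 1.3] j [-0.06  0.2   1.73 -0.    1.21  1.9 ]
```

>>> servo_tool:
  targets:
    - {"tx": 0, "ty": -0.06, "tz": 2.3, "yaw": 0.005}
    - {"tx": 0, "ty": 0, "tz": 2.3, "yaw": 0}
    - {"tx": 0, "ty": 0, "tz": 2.3, "yaw": 0}
    - {"tx": 0, "ty": 0, "tz": 1.7, "yaw": 0}
    - {"tx": 0, "ty": 0, "tz": 0.5, "yaw": 0}
    - {"tx": 0, "ty": 0, "tz": 0.5, "yaw": 0}
    - {"tx": 0, "ty": 0, "tz": 0.5, "yaw": 0}
    - {"tx": 0, "ty": 0, "tz": 0.5, "yaw": 0}
    - {"tx": 0, "ty": 0, "tz": 0.5, "yaw": 0}
    - {"tx": 0, "ty": 0, "tz": 0.5, "yaw": 0}
    - {"tx": 0, "ty": 0, "tz": 0.5, "yaw": 0}
    - {"tx": 0, "ty": 0, "tz": 0, "yaw": 0}

```text
clock: 4.0
tcp_pos: [0.5002, -0.0175, 0.0547]
ee_rot: [[0.927, -0.374, -0.001], [-0.374, -0.927, -0.0], [-0.001, 0.001, -1.0]]
wrist_force: [-0.6, -0.5, -0.1]
finger_gap: 0.0619
grip_force: 0.0
```

```bash
python3 - <<'E'
from where import *
where()
a,_=arm.snapshot('scene');b,_=arm.snapshot('top')
o=np.hstack([cv2.resize(a[130:280,155:255],(400,600)),cv2.resize(b[90:240,275:375],(400,600))])
cv2.imwrite('pics/d1.png',cv2.cvtColor(o,cv2.COLOR_RGB2BGR))
E
```

```text
t 4.0 station xy [-112.3    0.7] z 54.7 yaw -0.383 gap 61.9 F [-0.6 -0.5 -0.1] j [-0.06  0.32  1.91 -0.    0.92  1.9 ]
```

View pics/d1.png

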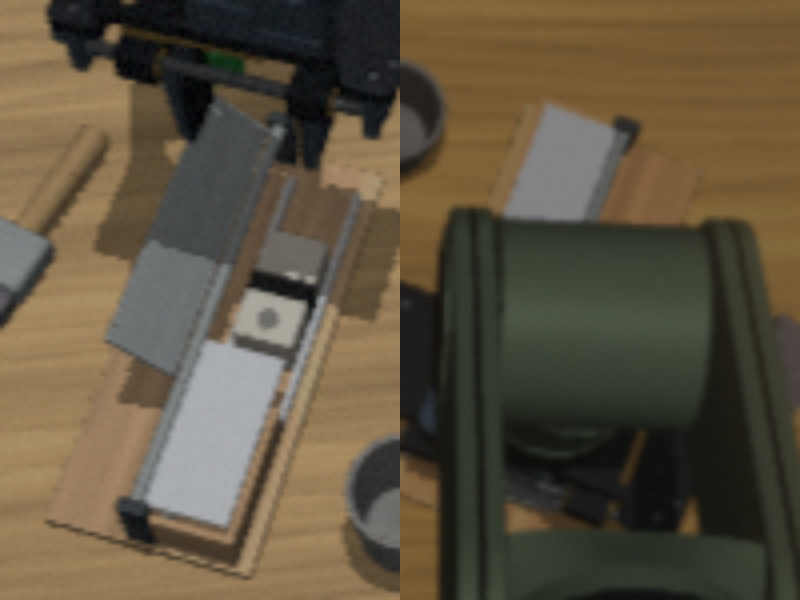

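The scene crop shows the fingers behind the mould, but the force is about 0, so I'll check whether the paddle is being pressed by measuring the leaf and paddle planes from depth.

```bash
cat > q.py <<'E'
from where import *
def flapq(d):
    P=pts('scene',d);s=np.c_[loc(P,S),P[:,2]*1e3]
    for n,x0,x1,y0,y1,zl in [('leaf',10,90,2,44,45),('paddle',-90,20,-50,-10,22)]:
        k=(s[:,0]>x0)&(s[:,0]<x1)&(s[:,1]>y0)&(s[:,1]<y1)&(s[:,2]>zl)&(s[:,2]<110)
        if k.sum()<20: print(n,'few',k.sum());continue
        a=np.polyfit(s[k,1],s[k,2],1);print(n,k.sum(),'slope rad',round(np.arctan(a[0]),3),'z@hinge',round(a[1],1),'y rng',np.round(np.percentile(s[k,1],[2,98])),'z rng',np.round(np.percentile(s[k,2],[2,98])))
if __name__=='__main__':
    a,d=arm.snapshot('scene');np.savez('q.npz',im=a,d=d);flapq(d)
    P=pts('scene',d);s=np.c_[loc(P,S),P[:,2]*1e3]
    k=(s[:,0]<-85)&(s[:,0]>-150)&(s[:,1]<60)&(s[:,1]>-60)&(s[:,2]>58)&(s[:,2]<125)
    for lo in (-60,-45,-30,0,20,40): 
        j=k&(s[:,1]>=lo)&(s[:,1]<lo+15); 
        if j.sum():print(lo,j.sum(),np.round(np.percentile(s[j],[5,50,95],axis=0)).tolist())
E
python3 q.py
```

```text
leaf 704 slope rad -0.005 z@hinge 50.7 y rng [ 3. 43.] z rng [48. 53.]
paddle 740 slope rad -0.643 z@hinge 52.1 y rng [-40. -11.] z rng [59. 82.]
-45 158 [[-129.0, -39.0, 75.0], [-102.0, -33.0, 95.0], [-88.0, -30.0, 122.0]]
-30 156 [[-133.0, -29.0, 63.0], [-110.0, -22.0, 68.0], [-87.0, -16.0, 75.0]]
20 10 [[-97.0, 31.0, 95.0], [-95.0, 33.0, 105.0], [-94.0, 35.0, 121.0]]
40 18 [[-121.0, 40.0, 102.0], [-103.0, 41.0, 110.0], [-94.0, 42.0, 121.0]]
```

```bash
python3 - <<'E'
from where import *
f=np.load('q.npz');a=f['im'];x0,y0,k=155,125,10
im=cv2.resize(a[y0:y0+60,x0:x0+80],None,fx=k,fy=k,interpolation=cv2.INTER_CUBIC)
c,s=np.cos(S[2]),np.sin(S[2])
W=lambda a,b,z:[(S[0]+c*a-s*b)/1e3,(S[1]+s*a+c*b)/1e3,z/1e3]
def dr(L,col):
    q=(proj('scene',[W(*p) for p in L])-[x0,y0]+.5)*k;cv2.polylines(im,[q.astype(np.int32)],True,col,1)
dr([(-137,-4.7,51),(27,-4.7,51),(27,-39,81),(-137,-39,81)],(0,255,0))
for y in (-43.5,31.5):
    dr([(-128,y,55),(-96,y,55),(-96,y+13,55),(-128,y+13,55)],(255,0,0))
    dr([(-128,y,80),(-96,y,80),(-96,y+13,80),(-128,y+13,80)],(255,255,0))
cv2.imwrite('pics/d2.png',cv2.cvtColor(im,cv2.COLOR_RGB2BGR))
E
```

```text
(no output)
```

View pics/d2.png

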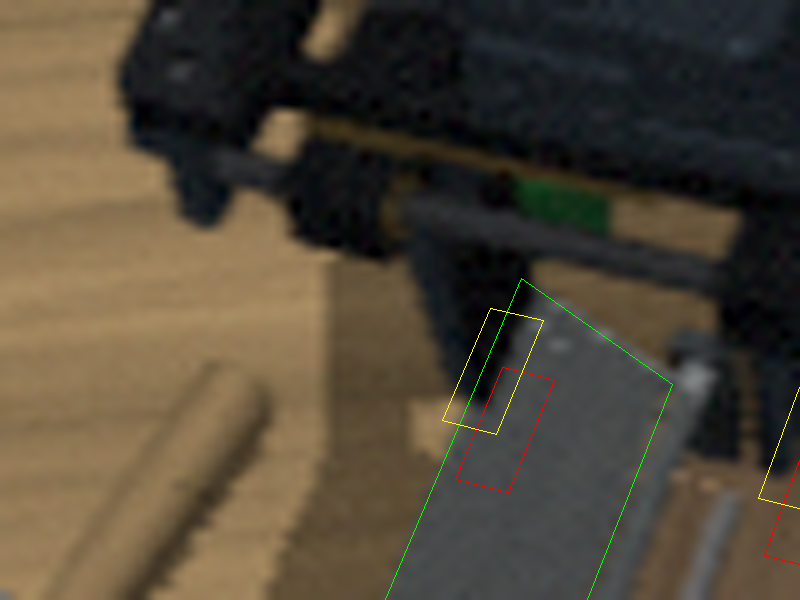

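```bash
python3 - <<'E'
from where import *
d=np.load('q.npz')['d']
P=pts('scene',d);s=np.c_[loc(P,S),P[:,2]*1e3]
for n,y0,y1,zl in [('lane',22,56,24),('pad',-62,-28,84)]:
    k=(abs(s[:,0]+112)<30)&(s[:,1]>y0)&(s[:,1]<y1)&(s[:,2]>zl)&(s[:,2]<125)
    if n=='lane': k&=~((s[:,0]>-86)&(s[:,2]<45))
    q=s[k];q=q[np.argsort(q[:,2])];print(n,len(q));print(np.round(q[::max(1,len(q)//22)]).astype(int).tolist())
E
```

```text
lane 45
[[-97, 31, 92], [-94, 37, 99], [-93, 35, 99], [-94, 39, 101], [-104, 41, 103], [-94, 35, 103], [-95, 39, 103], [-119, 41, 105], [-94, 35, 107], [-119, 41, 108], [-94, 38, 109], [-97, 41, 109], [-94, 35, 110], [-112, 41, 111], [-93, 38, 114], [-96, 42, 115], [-95, 40, 116], [-103, 42, 117], [-94, 36, 119], [-95, 42, 120], [-103, 42, 121], [-96, 33, 123], [-93, 36, 125]]
pad 80
[[-93, -35, 95], [-101, -31, 96], [-95, -31, 97], [-114, -30, 99], [-94, -40, 99], [-102, -31, 100], [-103, -31, 101], [-94, -34, 102], [-118, -31, 104], [-109, -31, 105], [-125, -31, 106], [-93, -36, 106], [-119, -31, 107], [-94, -38, 108], [-100, -31, 110], [-96, -34, 111], [-94, -36, 113], [-106, -31, 113], [-91, -34, 114], [-94, -40, 116], [-121, -31, 116], [-105, -32, 119], [-93, -34, 119], [-109, -31, 121], [-111, -31, 122], [-116, -31, 123], [-92, -36, 124]]
```

```bash
python3 - <<'E'
from where import *
f=np.load('q.npz');a=f['im'];d=f['d']
c,s=np.cos(S[2]),np.sin(S[2])
W=lambda a,b,z:[(S[0]+c*a-s*b)/1e3,(S[1]+s*a+c*b)/1e3,z/1e3]
for y in (38,-37):
  for z in (55,65,75,85,95): print(y,z,np.round(proj('scene',W(-95,y,z))[0],1))
print(a[160:182,228:240].sum(2)); print(np.round(d[160:182,228:240],3))
E
```

```text
38 55 [233.5 181.1]
38 65 [233.3 178.8]
38 75 [233.1 176.5]
38 85 [232.9 174.2]
38 95 [232.7 171.8]
-37 55 [202.6 173.4]
-37 65 [202.1 171.1]
-37 75 [201.6 168.8]
-37 85 [201.1 166.4]
-37 95 [200.5 164. ]
[[119 106  78  49  45  52  11  29  42  40 225 328]
 [106 119  59  79  86  69  83  74  60  87 286 368]
 [ 99 117  87  75  79 101  47  73  54 228 335 376]
 [ 96 120 103  82  90  85  73  86  35 281 368 374]
 [ 44 111  85  54  89  87  69  64 103 278 358 341]
 [ 64 125 114  70  85  73  60  61 199 304 332 336]
 [ 39 100  91  54  90  95  72  61 274 365 371 370]
 [ 58 151 119  57  71 102  74 112 289 371 371 362]
 [ 54 100  84  44  76  89  85 208 321 351 361 356]
 [ 61 169 151  56  67  84 121 279 343 349 352 366]
 [ 68 163 176  68  80  82 120 264 362 342 353 382]
 [173 208 175  67  65  73 147 286 373 396 411 393]
 [238 233 236 197 126 146 194 304 371 396 417 402]
 [234 246 247 243 228 226 220 318 389 397 403 405]
 [282 255 244 245 229 224 221 326 381 391 387 398]
 [254 224 242 240 230 231 226 326 388 390 400 396]
 [247 228 235 239 227 219 226 330 324 329 308 341]
 [221 237 236 234 232 230 23
[... 1178 characters left out ...]
0.972 0.97  0.971 0.973]
 [0.972 0.975 0.972 0.971 0.971 0.974 0.975 0.973 0.972 0.972 0.972 0.971]
 [0.973 0.972 0.97  0.971 0.97  0.973 0.969 0.975 0.973 0.97  0.969 0.969]
 [0.968 0.971 0.97  0.967 0.967 0.969 0.971 0.968 0.969 0.968 0.97  0.966]
 [0.969 0.966 0.969 0.966 0.968 0.966 0.967 0.967 0.967 0.967 0.969 0.967]
 [0.967 0.967 0.967 0.963 0.968 0.967 0.966 0.965 0.967 0.969 0.968 0.966]
 [0.964 0.967 0.963 0.963 0.966 0.966 0.965 0.965 0.966 0.961 0.967 0.967]
 [0.962 0.962 0.963 0.962 0.961 0.961 0.962 0.964 0.963 0.962 0.961 0.967]
 [0.963 0.963 0.959 0.965 0.961 0.961 0.962 0.965 0.958 0.963 0.961 0.959]
 [0.958 0.96  0.96  0.96  0.961 0.962 0.96  0.965 0.96  0.963 0.961 0.961]]
```

```bash
python3 - <<'E'
from where import *
f=np.load('q.npz');a=f['im'];d=f['d']
P=pts('scene',d);s=np.c_[loc(P,S),P[:,2]*1e3]
k=(s[:,2]>84)&(s[:,0]>-190)&(s[:,0]<-40)&(abs(s[:,1])<130)
s=s[k]
for y in range(-110,111,10):
    q=s[abs(s[:,1]-y)<5]
    if len(q): print(y,len(q),'z',np.round(np.percentile(q[:,2],[0,5,25,50,75,100])),'x at low',np.round(q[q[:,2]<np.percentile(q[:,2],10)+1][:,0].mean()),'xmax',np.round(q[:,0].max()))
st=arm.state();print(st['clock'],st['tcp_pos'])
E
```

```text
-90 58 z [203. 213. 214. 215. 215. 217.] x at low -114.0 xmax -72.0
-80 185 z [176. 191. 213. 214. 216. 218.] x at low -73.0 xmax -72.0
-70 202 z [172. 180. 209. 215. 215. 218.] x at low -85.0 xmax -71.0
-60 212 z [182. 189. 210. 214. 216. 490.] x at low -101.0 xmax -73.0
-50 347 z [179. 192. 197. 460. 481. 492.] x at low -93.0 xmax -70.0
-40 599 z [ 95. 143. 212. 461. 473. 490.] x at low -88.0 xmax -53.0
-30 770 z [ 96. 112. 202. 433. 459. 474.] x at low -105.0 xmax -54.0
-20 634 z [185. 209. 345. 435. 461. 470.] x at low -84.0 xmax -57.0
-10 769 z [185. 214. 321. 415. 456. 470.] x at low -84.0 xmax -64.0
0 837 z [183. 217. 323. 393. 455. 469.] x at low -85.0 xmax -67.0
10 892 z [185. 219. 321. 392. 453. 470.] x at low -85.0 xmax -70.0
20 930 z [186. 220. 317. 390. 451. 469.] x at low -84.0 xmax -72.0
30 1116 z [ 92. 218. 288. 369. 444. 469.] x at low -90.0 xmax -73.0
40 993 z [ 95. 138. 272. 362. 451. 489.] x at low -88.0 xmax -72.0
50 857 z [177. 196. 239. 274. 464. 489.] x at low -90.0 xmax -71.0
60 532 z [176. 192. 215. 435. 455. 476.] x at low -97.0 xmax -72.0
70 242 z [175. 189. 214. 215. 217. 444.] x at low -77.0 xmax -73.0
80 213 z [174. 181. 213. 215. 216. 218.] x at low -76.0 xmax -72.0
90 109 z [193. 204. 211. 214. 215. 217.] x at low -90.0 xmax -72.0
4.15 [ 0.5009623  -0.01756353  0.05553643]
```

The depth puts the fingertips at z ≈ 93 and the gripper body at z ≈ 172, but the state says the TCP is at 55. I'll re-measure to see whether that was image lag or a real offset.

```bash
cat > tip.py <<'E'
from q import *
def tip(d,cx=None,cam='scene'):
    P=pts(cam,d);s=np.c_[loc(P,S),P[:,2]*1e3]
    t=loc(np.array(arm.state()['tcp_pos'])[None],S)[0]
    k=(s[:,2]<300)&(abs(s[:,0]-t[0])<38)
    b=s[k&(abs(abs(s[:,1]-t[1])-75)<12)&(s[:,2]>100)]
    print('body low z',np.round(np.percentile(b[:,2],[0,3,10]) if len(b) else 0))
    l=s[k&(abs(s[:,1]-t[1]-37)<9)&(s[:,2]>44)&(abs(s[:,0]-t[0])<22)]
    print('lane finger low z',np.round(np.sort(l[:,2])[:5]),'xmax',np.round(np.percentile(l[l[:,2]<np.sort(l[:,2])[0]+40][:,0],95)) if len(l) else 0)
if __name__=='__main__':
    where();a,d=arm.snapshot('scene');tip(d);flapq(d);where()
E
python3 tip.py
```

```text
t 4.15 station xy [-111.6    1. ] z 55.5 yaw -0.383 gap 62.3 F [-0.3  0.4 -0.1] j [-0.06  0.32  1.91 -0.    0.92  1.9 ]
body low z [172. 184. 193.]
lane finger low z [95. 95. 96. 97. 99.] xmax -93.0
leaf 702 slope rad -0.01 z@hinge 50.7 y rng [ 3. 43.] z rng [48. 54.]
paddle 742 slope rad -0.648 z@hinge 51.9 y rng [-40. -11.] z rng [59. 82.]
t 4.2 station xy [-111.5    1. ] z 55.7 yaw -0.383 gap 62.3 F [-0.  -0.6 -0.4] j [-0.06  0.32  1.91 -0.    0.92  1.9 ]
```

>>> servo_tool:
  targets:
    - {"tx": 0, "ty": 0, "tz": 0.5, "yaw": 0}
    - {"tx": 0, "ty": 0, "tz": 0, "yaw": 0}

```text
clock: 4.4
tcp_pos: [0.5003, -0.0175, 0.0499]
ee_rot: [[0.927, -0.374, -0.001], [-0.374, -0.927, -0.0], [-0.001, 0.0, -1.0]]
wrist_force: [-1.2, -0.6, 0.4]
finger_gap: 0.0623
grip_force: 0.0
```

```bash
python3 tip.py
```

```text
t 4.4 station xy [-112.2    0.8] z 49.9 yaw -0.383 gap 62.3 F [-1.2 -0.6  0.4] j [-0.06  0.33  1.91 -0.    0.9   1.9 ]
body low z [168. 180. 195.]
lane finger low z [88. 89. 92. 95. 95.] xmax -93.0
leaf 703 slope rad -0.004 z@hinge 50.6 y rng [ 3. 43.] z rng [48. 54.]
paddle 741 slope rad -0.65 z@hinge 51.8 y rng [-40. -11.] z rng [59. 82.]
t 4.45 station xy [-112.1    0.8] z 50.1 yaw -0.383 gap 62.1 F [0.3 0.2 0.9] j [-0.06  0.32  1.91 -0.    0.9   1.9 ]
```

The offset is real: the tips sit about 37 mm above the reported TCP. I'll go by the camera and by contact instead, and move down gently to find the paddle contact, expected near a reading of 44.

>>> servo_tool:
  targets:
    - {"tx": 0, "ty": 0, "tz": 0.5, "yaw": 0}
    - {"tx": 0, "ty": 0, "tz": 0.5, "yaw": 0}
    - {"tx": 0, "ty": 0, "tz": 0.5, "yaw": 0}
    - {"tx": 0, "ty": 0, "tz": 0.5, "yaw": 0}
    - {"tx": 0, "ty": 0, "tz": 0, "yaw": 0}

```text
clock: 4.95
tcp_pos: [0.5005, -0.0175, 0.0297]
ee_rot: [[0.927, -0.374, -0.001], [-0.374, -0.927, 0.0], [-0.001, 0.0, -1.0]]
wrist_force: [-0.3, -0.1, 1.5]
finger_gap: 0.0619
grip_force: 0.5
```

```bash
python3 tip.py
```

```text
t 4.95 station xy [-112.1    0.9] z 29.7 yaw -0.383 gap 61.9 F [-0.3 -0.1  1.5] j [-0.06  0.35  1.94  0.    0.85  1.9 ]
body low z [147. 159. 177.]
lane finger low z [69. 69. 70. 73. 74.] xmax -93.0
leaf 660 slope rad 0.234 z@hinge 50.8 y rng [ 3. 43.] z rng [51. 62.]
paddle 803 slope rad -0.426 z@hinge 51.3 y rng [-45. -11.] z rng [55. 72.]
t 5.0 station xy [-112.     1.1] z 30.0 yaw -0.384 gap 62.2 F [0.5 1.4 0.1] j [-0.06  0.35  1.94  0.    0.85  1.9 ]
```

>>> servo_tool:
  targets:
    - {"tx": 0, "ty": 0, "tz": 0.5, "yaw": 0}
    - {"tx": 0, "ty": 0, "tz": 0.5, "yaw": 0}
    - {"tx": 0, "ty": 0, "tz": 0.5, "yaw": 0}
    - {"tx": 0, "ty": 0, "tz": 0.5, "yaw": 0}
    - {"tx": 0, "ty": 0, "tz": 0.5, "yaw": 0}
    - {"tx": 0, "ty": 0, "tz": 0.5, "yaw": 0}
    - {"tx": 0, "ty": 0, "tz": 0.5, "yaw": 0}
    - {"tx": 0, "ty": 0, "tz": 0.5, "yaw": 0}
    - {"tx": 0, "ty": 0, "tz": 0, "yaw": 0}

```text
clock: 5.9
tcp_pos: [0.5006, -0.0178, -0.0102]
ee_rot: [[0.928, -0.373, -0.001], [-0.373, -0.928, -0.001], [-0.0, 0.001, -1.0]]
wrist_force: [-0.4, -1.6, 2.8]
finger_gap: 0.0619
grip_force: 1.6
```

```bash
python3 tip.py
```

```text
t 5.9 station xy [-111.9    0.6] z -10.2 yaw -0.383 gap 61.9 F [-0.4 -1.6  2.8] j [-0.06  0.41  1.98 -0.    0.76  1.9 ]
body low z [106. 120. 140.]
lane finger low z [46. 46. 46. 47. 47.] xmax -93.0
leaf 108 slope rad 1.382 z@hinge 37.5 y rng [ 2. 13.] z rng [48. 99.]
paddle 426 slope rad 0.617 z@hinge 51.5 y rng [-39. -11.] z rng [23. 45.]
t 5.95 station xy [-111.9    0.5] z -10.0 yaw -0.383 gap 62.2 F [ 0.9 -3.4  2.6] j [-0.06  0.41  1.98 -0.    0.76  1.9 ]
```

>>> servo_tool:
  targets:
    - {"tx": 0, "ty": 0, "tz": 0.3, "yaw": 0}
    - {"tx": 0, "ty": 0, "tz": 0.3, "yaw": 0}
    - {"tx": 0, "ty": 0, "tz": 0, "yaw": 0}
    - {"tx": 0.5, "ty": 0, "tz": 0, "yaw": 0}
    - {"tx": 0.5, "ty": 0, "tz": 0, "yaw": 0}
    - {"tx": 0.5, "ty": 0, "tz": 0, "yaw": 0}
    - {"tx": 0.5, "ty": 0, "tz": 0, "yaw": 0}
    - {"tx": 0.5, "ty": 0, "tz": 0, "yaw": 0}
    - {"tx": 0.5, "ty": 0, "tz": 0, "yaw": 0}
    - {"tx": 0.5, "ty": 0, "tz": 0, "yaw": 0}
    - {"tx": 0.5, "ty": 0, "tz": 0, "yaw": 0}
    - {"tx": 0.5, "ty": 0, "tz": 0, "yaw": 0}
    - {"tx": 0.5, "ty": 0, "tz": 0, "yaw": 0}
    - {"tx": 0.5, "ty": 0, "tz": 0, "yaw": 0}
    - {"tx": 0.5, "ty": 0, "tz": 0, "yaw": 0}

```text
clock: 7.45
tcp_pos: [0.5568, -0.0402, -0.0156]
ee_rot: [[0.927, -0.374, -0.0], [-0.374, -0.927, -0.0], [0.0, 0.0, -1.0]]
wrist_force: [-3.4, -0.8, 2.2]
finger_gap: 0.062
grip_force: 1.7
```

```bash
cat > mo.py <<'E'
from tip import *
def mo(d,a=None):
    P=pts('scene',d);s=np.c_[loc(P,S),P[:,2]*1e3]
    k=(s[:,1]>20)&(s[:,1]<46)&(s[:,2]>35)&(s[:,2]<44)&(s[:,0]<98)&(s[:,0]>-130)
    q=s[k];print('mould top',k.sum(),'x',np.round(np.percentile(q[:,0],[1,50,99])),'z',np.round(np.percentile(q[:,2],[5,95])))
if __name__=='__main__':
    where();a,d=arm.snapshot('scene');tip(d);flapq(d);mo(d)
    cv2.imwrite('pics/now.png',cv2.cvtColor(cv2.resize(a[120:280,150:290],None,fx=4,fy=3.75),cv2.COLOR_RGB2BGR))
E
python3 mo.py
```

```text
t 7.45 station xy [-51.4   1.2] z -15.6 yaw -0.383 gap 62.0 F [-3.4 -0.8  2.2] j [-0.09  0.48  1.85 -0.    0.81  1.86]
body low z [103. 114. 129.]
lane finger low z [45. 46. 46. 47. 50.] xmax -33.0
leaf 195 slope rad 1.146 z@hinge 67.8 y rng [2. 7.] z rng [ 48. 100.]
paddle 345 slope rad -0.867 z@hinge 12.3 y rng [-41. -12.] z rng [ 23. 106.]
mould top 357 x [-35.   3.  37.] z [38. 43.]
```

View pics/now.png

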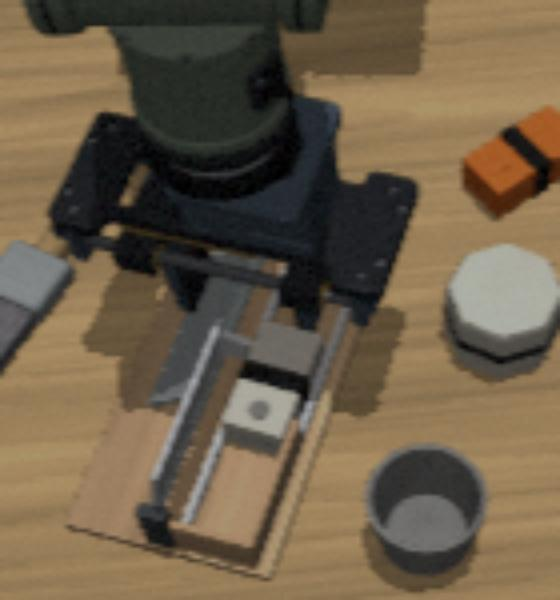

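The flap stands upright, and the mould at (265,390) in the crop is being pushed with its centre at about x = +1. I'll push another 50 mm.

>>> servo_tool:
  targets:
    - {"tx": 0.5, "ty": 0, "tz": 0, "yaw": 0}
    - {"tx": 0.5, "ty": 0, "tz": 0, "yaw": 0}
    - {"tx": 0.5, "ty": 0, "tz": 0, "yaw": 0}
    - {"tx": 0.5, "ty": 0, "tz": 0, "yaw": 0}
    - {"tx": 0.5, "ty": 0, "tz": 0, "yaw": 0}
    - {"tx": 0.5, "ty": 0, "tz": 0, "yaw": 0}
    - {"tx": 0.5, "ty": 0, "tz": 0, "yaw": 0}
    - {"tx": 0.5, "ty": 0, "tz": 0, "yaw": 0}
    - {"tx": 0.5, "ty": 0, "tz": 0, "yaw": 0}
    - {"tx": 0.5, "ty": 0, "tz": 0, "yaw": 0}
    - {"tx": 0, "ty": 0, "tz": 0, "yaw": 0}

```text
clock: 8.6
tcp_pos: [0.6041, -0.0592, -0.0155]
ee_rot: [[0.927, -0.374, 0.002], [-0.374, -0.927, -0.001], [0.002, -0.0, -1.0]]
wrist_force: [-1.7, -3.0, 1.7]
finger_gap: 0.0622
grip_force: 1.6
```

```bash
python3 mo.py
```

```text
t 8.6 station xy [-0.4  1.5] z -15.5 yaw -0.383 gap 62.2 F [-1.7 -3.   1.7] j [-0.12  0.54  1.73 -0.    0.86  1.84]
body low z [103. 117. 141.]
lane finger low z [47. 47. 49. 49. 50.] xmax 18.0
leaf 192 slope rad -0.074 z@hinge 77.7 y rng [ 2. 41.] z rng [ 48. 100.]
paddle 174 slope rad -0.912 z@hinge 8.7 y rng [-40. -14.] z rng [23. 98.]
mould top 384 x [17. 55. 88.] z [38. 43.]
```

View pics/now.png

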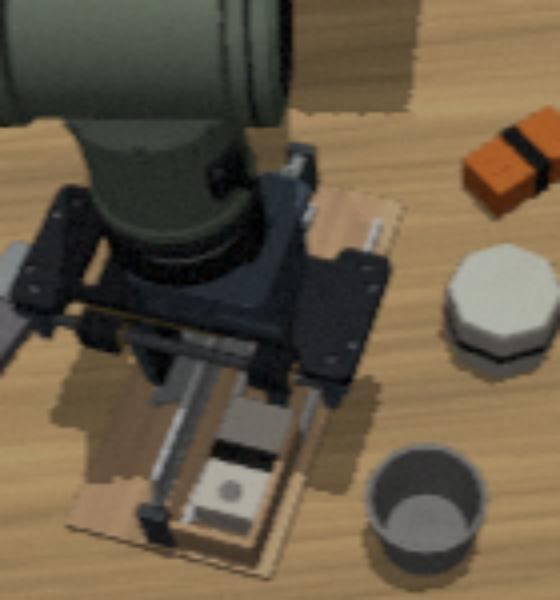

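The mould now spans x 17 to 88, so its centre is about 52.5 and it is wholly inside. I'll back out with the paddle still held.

>>> servo_tool:
  targets:
    - {"tx": -0.4, "ty": 0, "tz": 0, "yaw": 0}
    - {"tx": -0.8, "ty": 0, "tz": 0, "yaw": 0}
    - {"tx": -0.8, "ty": 0, "tz": 0, "yaw": 0}
    - {"tx": -0.8, "ty": 0, "tz": 0, "yaw": 0}
    - {"tx": -0.8, "ty": 0, "tz": 0, "yaw": 0}
    - {"tx": -0.8, "ty": 0, "tz": 0, "yaw": 0}
    - {"tx": -0.8, "ty": 0, "tz": 0, "yaw": 0}
    - {"tx": -0.8, "ty": 0, "tz": 0, "yaw": 0}
    - {"tx": -0.8, "ty": 0, "tz": 0, "yaw": 0}
    - {"tx": -0.8, "ty": 0, "tz": 0, "yaw": 0}
    - {"tx": 0, "ty": 0, "tz": 0, "yaw": 0}

```text
clock: 9.75
tcp_pos: [0.5301, -0.0296, -0.0158]
ee_rot: [[0.927, -0.374, -0.003], [-0.374, -0.927, 0.001], [-0.003, 0.0, -1.0]]
wrist_force: [-1.6, -1.2, 2.6]
finger_gap: 0.0622
grip_force: 1.6
```

```bash
python3 mo.py
```

```text
t 9.75 station xy [-80.1   0.9] z -15.8 yaw -0.383 gap 62.2 F [-1.6 -1.2  2.6] j [-0.08  0.45  1.92  0.    0.78  1.88]
body low z [100. 115. 141.]
lane finger low z [44. 45. 45. 46. 47.] xmax -61.0
leaf 201 slope rad 1.248 z@hinge 63.9 y rng [2. 7.] z rng [ 47. 101.]
paddle 403 slope rad -0.787 z@hinge 16.2 y rng [-41. -11.] z rng [ 23. 106.]
mould top 386 x [-62.  54.  88.] z [38. 43.]
```

Clear of the mouth, with the mould staying put. I'll raise slowly so the flap closes under control, then go well clear.

>>> servo_tool:
  targets:
    - {"tx": 0, "ty": 0, "tz": -0.5, "yaw": 0}
    - {"tx": 0, "ty": 0, "tz": -0.5, "yaw": 0}
    - {"tx": 0, "ty": 0, "tz": -0.5, "yaw": 0}
    - {"tx": 0, "ty": 0, "tz": -0.5, "yaw": 0}
    - {"tx": 0, "ty": 0, "tz": -0.5, "yaw": 0}
    - {"tx": 0, "ty": 0, "tz": -0.5, "yaw": 0}
    - {"tx": 0, "ty": 0, "tz": -0.5, "yaw": 0}
    - {"tx": 0, "ty": 0, "tz": -0.5, "yaw": 0}
    - {"tx": 0, "ty": 0, "tz": -0.5, "yaw": 0}
    - {"tx": 0, "ty": 0, "tz": -0.5, "yaw": 0}
    - {"tx": 0, "ty": 0, "tz": -0.5, "yaw": 0}
    - {"tx": 0, "ty": 0, "tz": -0.5, "yaw": 0}
    - {"tx": 0, "ty": 0, "tz": -1.0, "yaw": 0}
    - {"tx": 0, "ty": 0, "tz": -2.0, "yaw": 0}
    - {"tx": 0, "ty": 0, "tz": -2.0, "yaw": 0}
    - {"tx": 0, "ty": 0, "tz": -2.0, "yaw": 0}
    - {"tx": -2.0, "ty": 0, "tz": -1.0, "yaw": 0}
    - {"tx": -3.0, "ty": 0, "tz": 0, "yaw": 0}
    - {"tx": -3.0, "ty": 0, "tz": 0, "yaw": 0}
    - {"tx": 0, "ty": 0, "tz": 0, "yaw": 0}

```text
clock: 11.8
tcp_pos: [0.4543, 0.0004, 0.1248]
ee_rot: [[0.928, -0.373, -0.003], [-0.373, -0.928, 0.0], [-0.003, 0.001, -1.0]]
wrist_force: [0.8, 1.0, -0.5]
finger_gap: 0.0622
grip_force: 0.0
```

```bash
python3 mo.py; python3 - <<'E'
from where import *
im,d=arm.snapshot('scene')
P=pts('scene',d);s=np.c_[loc(P,S),P[:,2]*1e3]
k=(s[:,0]>0)&(s[:,0]<100)&(s[:,1]>50)&(s[:,1]<56)&(s[:,2]>15);print(k.sum())
for c in ['cup','round_mould','brush','mould']:
    for r in arm.masks_of('scene',c)[:3]:
        print(c,round(r['p'],2),np.round(np.median(pts('scene',d,r['mask']),0),3))
E
```

```text
t 11.8 station xy [-161.6   -0. ] z 124.8 yaw -0.382 gap 62.2 F [ 0.8  1.  -0.5] j [-0.02  0.18  1.9   0.    1.07  1.93]
body low z [241. 247. 258.]
lane finger low z [167. 167. 169. 169. 169.] xmax -142.0
leaf 699 slope rad -0.006 z@hinge 50.7 y rng [ 3. 43.] z rng [48. 53.]
paddle 734 slope rad -0.643 z@hinge 52.1 y rng [-40. -11.] z rng [59. 82.]
150
cup 0.53 [ 0.599 -0.059  0.054]
round_mould 0.89 [0.593 0.097 0.054]
round_mould 0.22 [ 0.53  -0.178  0.019]
brush 0.87 [ 0.53  -0.176  0.018]
brush 0.3 [ 0.602 -0.059  0.054]
mould 0.9 [0.726 0.187 0.032]
mould 0.85 [0.562 0.232 0.032]
mould 0.75 [0.474 0.126 0.032]Traceback (most recent call last):
  File "mo.py", line 7, in <module>
    where();a,d=arm.snapshot('scene');tip(d);flapq(d);mo(d)
                                                      ~~^^^
  File "mo.py", line 5, in mo
    q=s[k];print('mould top',k.sum(),'x',np.round(np.percentile(q[:,0],[1,50,99])),'z',np.round(np.percentile(q[:,2],[5,95])))
                                                  ~~~~~~~~~~~~~^^^^^^^^^^^^^^^^^^
    return _quantile_unchecked(
        a, q, axis, out, overwrite_input, method, keepdims, weights)
    return _ureduce(a,
                    func=_quantile_ureduce_func,
    ...<5 lines>...
                    overwrite_input=overwrite_input,
                    method=method)
    r = func(a, **kwargs)
    result = _quantile(arr,
                       quantiles=q,
    ...<2 lines>...
                       out=out,
                       weights=wgt)
    slices_having_nans = np.isnan(arr[-1, ...])
                                  ~~~^^^^^^^^^
IndexError: index -1 is out of bounds for axis 0 with size 0
```

View pics/now.png

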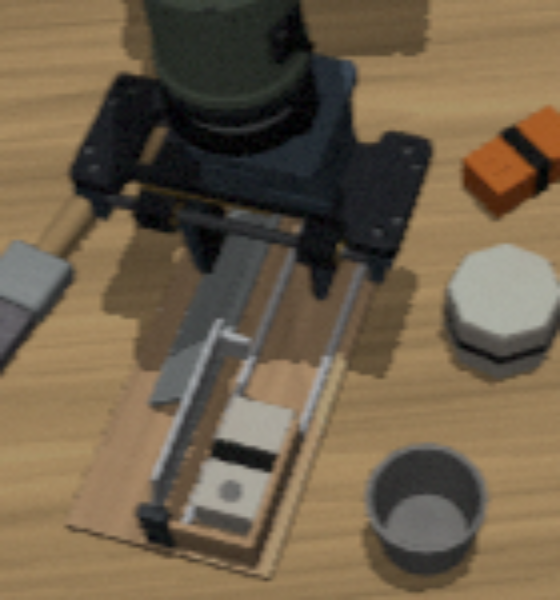

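That picture is from just before the flap closed, because the script stopped before saving a new one. It shows the mould at (245,460), inside the bay. The depth taken since then shows the leaf level (-0.006 rad), the paddle back at its closed slope, no mould left in the lane, and the round mould and brush where they were. The gripper is clear, so I'm handing in.

```bash
python3 -c "
from bench import arm
print(arm.hand_in())"
```

```text
the job is handed in; nothing more can be done
None
```

The mould is in its bay (centre about 52 mm past the mouth), the flap is fully closed behind it, and the job was handed in at about 12 s; the round mould and brush measured unmoved, and the cup, which the network missed in the last check, stood in place in the last picture before the flap closed.

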